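# Find the lid that snaps onto the pastel tub and put the tub away

### The arm

A 6-joint arm with a two-finger parallel gripper is mounted at the origin on the work surface. World frame = base frame: x ahead of the robot, y to its left, z up, the work surface at z = 0. Lengths are in m, angles in rad, forces in N, time in s.
With the tool pointing down it reaches from about 0.35 to 0.85 m from the base axis. Payload 8.1 kg.
Tool frame: the origin (TCP) lies midway between the tips of the shut fingers; the grasp point (between the pads) lies 19 mm behind it (robot.grip_point_offset is the distance from the TCP to the grasp point, in m); z points along the fingers, y is the line along which they close (so a half turn about z gives the same grasp; the last joint's range is limited). The gripper opens to 93 mm and grips with 3 to 60 N. Pads are 15 mm wide; open, the fingers measure 128 mm over their backs; the gripper's body (75 mm by 188 mm) begins 65 mm behind the grasp point.
Start: joints at [-1.272, 0.13, 1.488, -0, 1.523, -0.085], TCP at [0.225, -0.556, 0.219] pointing down, gripper open.
Joint ranges: [-2.96, 2.96], [-0.89, 2.26], [0.02, 2.5], [-1.34, 4.48], [0, 2.73], [-2.66, 2.66]. Speed limits (rad/s): [2.39, 2.39, 2.79, 3.14, 3.14, 3.14].

### API

Orientations are given as a rotation vector (axis times angle).
In Python, from plant import robot, read_camera, job gives the robot as it stands.
- The arm moves only by the shell command python3 -m inch 'ROWS' [FORCE]. ROWS is JSON, one flat list of numbers, 5 for each row, row after row: the shift along the world's x, y, z in mm, then the turn about the world's z in degrees, then the opening in per cent of the stroke, from 0 (shut) to 100 (fully open). In form: [dx, dy, dz, yaw, hand, dx, dy, dz, yaw, hand, ...]. A call has 1 to 10 rows; each row is the pose to reach, as a shift and turn from the pose commanded when the call began; what a row does not reach only later rows make up. A row lasts 1/12 s, in which the tool goes at most 41.7 mm and 7.16 degrees, less where a joint would pass 70% of its speed; a pose out of reach is approached as far as the arm can. A call with a gripper value outside its range is refused whole. The fingers move at their own pace and stop on an object; FORCE is the grip in N (left out, the last holds). Time passes only in rows, so rows that repeat a pose let the fingers close. It gives the time, the measured TCP pose, the force, the opening and the grip force at its end, in the units of the state.
- robot.read_state(): the state, without advancing time (a new reading comes with each control period).
- read_camera(name): name is "side" or "top"; returns a dict with "image" (400x640x3 uint8, blue, green, red), "K" (3x3 intrinsics, pixels), "extrinsics" (4x4, takes a point from world to camera coordinates). Camera axes: x right, y down, z forward; pixel columns grow to the right and rows downward; lengths in m; the calibration is good to about 2 mm. A picture is of the moment at which its call begins. There is no depth.
- job.close_job(): hands the job in; it is judged then, once.
The state is a dict: "t": time; "q": joint angles; "dq": joint speeds; "joint_torque": joint torques, N m; "tool_pos": TCP position; "orientation": TCP orientation; "force": force on the tool from outside, world axes, zero at the start; "wrist_torque": the same for the moment, N m; "opening": finger opening in m; "gripper_force": force on a finger pad.
Only numpy, scipy, OpenCV 4.12 (cv2) and the standard library are available. Lean on these libraries where they do the work, as an engineer would, in place of code of your own. Each camera call takes 0.05 s, during which the arm holds its last target. There are 200 camera calls.

### The job

Lift the open pastel tub out of the middle bay of the steel caddy and set it down in the middle of the black rubber mat. Try the three look-alike white lids on it until you find the one that goes on, press that lid until it snaps fully home, and leave the other two lying flat on the table, top up. Then carry the closed tub to the shallow wooden tray and set it down upright in the middle of its floor; do not tip or drop the tub, and do not disturb the closed tub, tin, jar, can, tape and bottle around.

Things in the scene. Friction and masses are not known exactly. Their poses are not given: they have to be found in the camera images.
- tub_center (a point): The open white plastic tub with short pastel sticks on its floor. Body 108 mm long (its own x) by 52 mm wide (y), 65 mm high. The point is its centre, 32.5 mm above its underside, z up. About 220 g. It starts in the middle bay of the caddy, where there are only 8 mm beside its long walls. With a lid on it can be taken across its 52 mm width, below the lid.
- tub_end (a point): Top of the middle of one end wall of the tub (at x = -52 mm, 65 mm above its underside; the other end is alike). End walls are 4 mm thick, plain and upright over their middle 32 mm, so one can be pinched from above, one finger inside, while the tub is in the caddy. Free depth inside 48 mm. Small lugs stand out 4 mm at the wall's outer corners, within 6 mm of the rim.
- tub_rim (a point): Centre of the tub's mouth, 65 mm above its underside; rim 116 x 56 mm over lugs and bead. The lid that fits goes on either way round with 1.5 to 2 mm of play a side, rests on hidden spring clips about 12 mm too high, and a push down of 10 to 20 N snaps it home: its point is then 25 mm above the tub's centre. The other two are too small inside and stop 18 mm too high.
- mat_top (a point): Black rubber mat 160 x 150 mm (x by y), 4 mm thick, fixed to the table. The point is the centre of its top face.
- tray_top (a point): Shallow wooden tray 150 x 200 mm (x by y), fixed; rim 10 mm above the table, floor 3 mm above the table. The point is the centre of its floor.
- caddy: Dark steel caddy fixed to the table: base plate 130 x 222 mm (x by y), 3 mm thick, and four partitions along x, 110 mm long, 3 mm thick, tops 48 mm above the table, making three bays 69 mm wide that are open at both ends. The origin is under its centre. The tub's long side lies along the caddy's x.
- lid_1_center (a point): Lid 1 of three white plastic lids alike from outside: 134 mm (its own x) by 66 mm, 21 mm high, hollow beneath (top 3 mm thick, skirt 18 mm deep). It lies on the table, top (with thin grey ridges) up. The point is its centre, 10.5 mm above its underside, z up. About 60 g. Take it across its 66 mm width. Only one of the three, not known beforehand, fits the tub.
- lid_2_center (a point): Lid 2 of three white plastic lids alike from outside: 134 mm (its own x) by 66 mm, 21 mm high, hollow beneath (top 3 mm thick, skirt 18 mm deep). It lies on the table, top (with thin grey ridges) up. The point is its centre, 10.5 mm above its underside, z up. About 60 g. Take it across its 66 mm width. Only one of the three, not known beforehand, fits the tub.
- lid_3_center (a point): Lid 3 of three white plastic lids alike from outside: 134 mm (its own x) by 66 mm, 21 mm high, hollow beneath (top 3 mm thick, skirt 18 mm deep). It lies on the table, top (with thin grey ridges) up. The point is its centre, 10.5 mm above its underside, z up. About 60 g. Take it across its 66 mm width. Only one of the three, not known beforehand, fits the tub.
- full_tub_mid (a point): A closed, full tub like the task's one with its lid on, 68 mm high, in the caddy bay beside the open tub on the caddy's +y side. The point is its centre, 34 mm up. Leave alone.
- tin_mid (a point): Steel box 104 x 54 x 72 mm in the caddy bay on the -y side of the open tub. The point is its centre, 36 mm up. Leave alone.
- jar_mid (a point): Glass jar with steel cap, 60 mm across, 70 mm high, near the robot between mat and caddy. The point is its centre. Leave alone.
- can_mid (a point): Can 84 mm across, 95 mm high, behind the caddy. The point is its centre. Leave alone.
- tape_mid (a point): Roll of paper tape lying flat, 90 mm across, 25 mm high, behind the tray to the left. The point is its centre. Leave alone.
- flask_mid (a point): Blue drinking bottle, 70 mm across, 200 mm high, far left. The point is its centre, 100 mm up. Leave alone.
Things that resemble listed ones, but are neither listed nor needed, are in the scene too. What is shaped like the part that bears tub_center but yellow is not meant.

How it is judged:
On the way, in this order (a step that is already met when the one before it is completed fails the run):
1. the open tub stands upright in the middle of the mat, let go (horizontal distance between tub_center and mat_top below 0.05 m and z of tub_center in the frame of mat_top between 0.0295 and 0.0355 m and angle between tub_center's own z axis and vertical below 0.08 rad and contact force between the fingers and tub below 0.1 N and not ((z of lid_1_center in the frame of tub_center between 0.0225 and 0.0275 m and horizontal distance between lid_1_center and tub_center below 0.006 m and angle between the z axis of lid_1_center and the z axis of tub_center, either way round below 0.06 rad and angle between the x axis of lid_1_center and the x axis of tub_center, either way round below 0.08 rad) or (z of lid_2_center in the frame of tub_center between 0.0225 and 0.0275 m and horizontal distance between lid_2_center and tub_center below 0.006 m and angle between the z axis of lid_2_center and the z axis of tub_center, either way round below 0.06 rad and angle between the x axis of lid_2_center and the x axis of tub_center, either way round below 0.08 rad) or (z of lid_3_center in the frame of tub_center between 0.0225 and 0.0275 m and horizontal distance between lid_3_center and tub_center below 0.006 m and angle between the z axis of lid_3_center and the z axis of tub_center, either way round below 0.06 rad and angle between the x axis of lid_3_center and the x axis of tub_center, either way round below 0.08 rad))), for 0.2 s.
2. the lid that fits is snapped fully home on the tub while the tub stands on the mat (horizontal distance between tub_center and mat_top below 0.05 m and z of tub_center in the frame of mat_top between 0.0295 and 0.0355 m and angle between tub_center's own z axis and vertical below 0.08 rad and ((z of lid_1_center in the frame of tub_center between 0.0225 and 0.0275 m and horizontal distance between lid_1_center and tub_center below 0.006 m and angle between the z axis of lid_1_center and the z axis of tub_center, either way round below 0.06 rad and angle between the x axis of lid_1_center and the x axis of tub_center, either way round below 0.08 rad) or (z of lid_2_center in the frame of tub_center between 0.0225 and 0.0275 m and horizontal distance between lid_2_center and tub_center below 0.006 m and angle between the z axis of lid_2_center and the z axis of tub_center, either way round below 0.06 rad and angle between the x axis of lid_2_center and the x axis of tub_center, either way round below 0.08 rad) or (z of lid_3_center in the frame of tub_center between 0.0225 and 0.0275 m and horizontal distance between lid_3_center and tub_center below 0.006 m and angle between the z axis of lid_3_center and the z axis of tub_center, either way round below 0.06 rad and angle between the x axis of lid_3_center and the x axis of tub_center, either way round below 0.08 rad))), for 0.2 s.
At the end, for the whole second after the job is handed in: The tub stands upright (within 0.08 rad) on the tray's floor, its centre within 50 mm of the tray's centre, at rest, with the lid that fits fully home on it (within 2.5 mm); the other two lids lie flat on the table, top up (centres below 20 mm, within 0.1 rad) (((z of lid_1_center in the frame of tub_center between 0.0225 and 0.0275 m and horizontal distance between lid_1_center and tub_center below 0.006 m and angle between the z axis of lid_1_center and the z axis of tub_center, either way round below 0.06 rad and angle between the x axis of lid_1_center and the x axis of tub_center, either way round below 0.08 rad) or (z of lid_2_center in the frame of tub_center between 0.0225 and 0.0275 m and horizontal distance between lid_2_center and tub_center below 0.006 m and angle between the z axis of lid_2_center and the z axis of tub_center, either way round below 0.06 rad and angle between the x axis of lid_2_center and the x axis of tub_center, either way round below 0.08 rad) or (z of lid_3_center in the frame of tub_center between 0.0225 and 0.0275 m and horizontal distance between lid_3_center and tub_center below 0.006 m and angle between the z axis of lid_3_center and the z axis of tub_center, either way round below 0.06 rad and angle between the x axis of lid_3_center and the x axis of tub_center, either way round below 0.08 rad)) and horizontal distance between tub_center and tray_top below 0.05 m and z of tub_center in the frame of tray_top between 0.0295 and 0.0355 m and angle between tub_center's own z axis and vertical below 0.08 rad and linear speed of tub below 0.02 m/s and ((z of lid_1_center in the frame of tub_center between 0.0225 and 0.0275 m and horizontal distance between lid_1_center and tub_center below 0.006 m and angle between the z axis of lid_1_center and the z axis of tub_center, either way round below 0.06 rad and angle between the x axis of lid_1_center and the x axis of tub_center, either way round below 0.08 rad) or (height (world z) of lid_1_center below 0.02 m and angle between lid_1_center's own z axis and vertical below 0.1 rad)) and ((z of lid_2_center in the frame of tub_center between 0.0225 and 0.0275 m and horizontal distance between lid_2_center and tub_center below 0.006 m and angle between the z axis of lid_2_center and the z axis of tub_center, either way round below 0.06 rad and angle between the x axis of lid_2_center and the x axis of tub_center, either way round below 0.08 rad) or (height (world z) of lid_2_center below 0.02 m and angle between lid_2_center's own z axis and vertical below 0.1 rad)) and ((z of lid_3_center in the frame of tub_center between 0.0225 and 0.0275 m and horizontal distance between lid_3_center and tub_center below 0.006 m and angle between the z axis of lid_3_center and the z axis of tub_center, either way round below 0.06 rad and angle between the x axis of lid_3_center and the x axis of tub_center, either way round below 0.08 rad) or (height (world z) of lid_3_center below 0.02 m and angle between lid_3_center's own z axis and vertical below 0.1 rad))); the robot touches nothing.
It fails at once if the tub is tipped by more than 0.6 rad (angle between tub_center's own z axis and vertical above 0.6 rad).
It fails at once if the tub is dropped (moves faster than 0.7 m/s with no finger or lid on it) (linear speed of tub above 0.7 m/s and contact force between the fingers and tub below 0.05 N and contact force between the fingers and lid_1 below 0.05 N and contact force between the fingers and lid_2 below 0.05 N and contact force between the fingers and lid_3 below 0.05 N).
It fails at once if a bystander (closed tub, tin, jar, can, tape, flask) is moved by more than 30 mm (distance of any of full_tub_mid, tin_mid, jar_mid, can_mid, tape_mid, flask_mid from where it was at the start of the episode above 0.03 m).
It also fails if it takes over 72 s, if anything falls off the work surface, if the arm or the gripper's body presses on something with over 40 N, if the wrist force passes 120 N, or if a joint passes its speed limit or range.

## Working session

There is one attempt and no reset: what is moved stays moved. The work goes in short steps, Python scripts to look and compute and a shell command to move; the robot and the scene stay as the last step left them, time stands still between calls to the robot, and variables do not carry over. Pictures are saved under pics/ and viewed, at most 10 in all, crops included, and the job is handed in when it is done.

```bash
ls; mkdir -p pics; cat > h.py <<'E'
import numpy as np, cv2
from plant import robot, read_camera, job
def cam(n): return read_camera(n)
def ray(c,u,v,z):
    E=c["extrinsics"];R=E[:3,:3];t=E[:3,3];o=-R.T@t
    d=R.T@np.linalg.inv(c["K"])@np.array([u,v,1.]);return o+d*(z-o[2])/d[2]
def proj(c,p):
    q=c["extrinsics"]@np.append(p,1);q=c["K"]@q[:3];return q[:2]/q[2]
E
python3 - <<'E'
from h import *
for n in("side","top"):
    c=cam(n);cv2.imwrite(f"pics/{n}0.png",c["image"]);E=c["extrinsics"];print(n,-E[:3,:3].T@E[:3,3],E[:3,:3].round(2).tolist(),c["K"].tolist())
s=robot.read_state();print(s)
E
```

```text
pics
side [-0.14651768  0.6207843   0.9009794 ] [[-0.69, -0.73, 0.0], [-0.5, 0.47, -0.72], [0.52, -0.5, -0.69]] [[448.76169606513696, 0.0, 321.99689627645824], [0.0, 448.76169606513696, 196.65370955952184], [0.0, 0.0, 1.0]]
top [0.35125489 0.03403874 1.37164213] [[-0.0, -1.0, 0.01], [-1.0, 0.0, -0.09], [0.09, -0.01, -1.0]] [[406.15201509044516, 0.0, 319.7955945354327], [0.0, 406.15201509044516, 195.4918178881846], [0.0, 0.0, 1.0]]
{'t': 0.1, 'q': array([-1.27238402e+00,  1.31149437e-01,  1.48919869e+00, -4.53149074e-05,
        1.52302333e+00, -8.53984797e-02]), 'dq': array([-0.00015584, -0.00097191, -0.00210636, -0.00074557,  0.00082309,
        0.00117526]), 'joint_torque': array([ 3.21195866e-04, -5.61339498e+01, -4.93098485e+01,  7.70151266e-02,
        2.90071545e-02, -6.66325013e-05]), 'tool_pos': array([ 0.22451912, -0.55582233,  0.21763871]), 'orientation': array([-3.08218897e+00, -5.98861851e-01,  3.67520203e-04]), 'force': array([ 0.18872427, -0.08953779, -0.30340808]), 'wrist_torque': array([-0.02658757, -0.00137284,  0.0005052 ]), 'gripper_force': 0.0, 'opening': 0.09280532727168139}
```

View pics/top0.png

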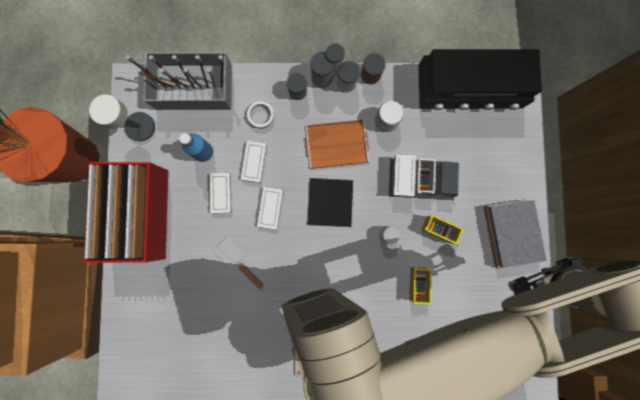

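View pics/side0.png

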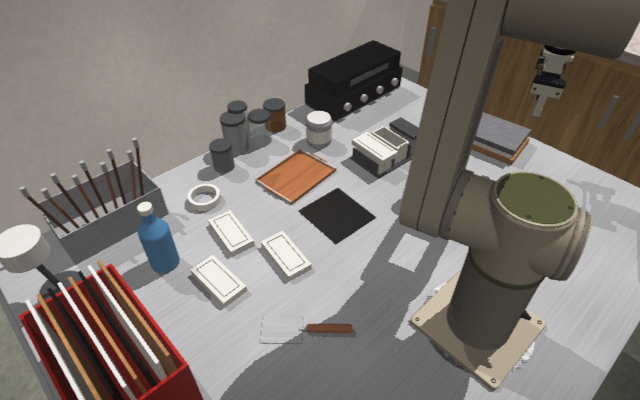

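The top view shows these tub candidates:
- (427,176): open white tub with sticks, in the middle bay of the caddy.
- (404,175): closed white tub.
- (447,180): grey tin.
- (443,229) and (421,286): yellow tubs with sticks.

I choose (427,176). The lids are at about (220,193), (253,161) and (269,208), the mat at (330,202) and the tray at (337,144). Next is one close crop to check, plus measurements.

```bash
python3 - <<'E'
from h import *
t=cam("top");s=cam("side")
a=cv2.resize(t["image"][140:215,375:475],None,fx=5,fy=5,interpolation=cv2.INTER_CUBIC)
b=cv2.resize(s["image"][110:190,335:435],None,fx=4,fy=4,interpolation=cv2.INTER_CUBIC)
o=np.zeros((375+320,500,3),np.uint8);o[:375,:500]=a;o[375:,:400]=b
cv2.imwrite("pics/crop.png",cv2.resize(o,None,fx=.86,fy=.86))
def report(c,mask,zs,name,amin):
    n,l,st,ce=cv2.connectedComponentsWithStats(mask.astype(np.uint8))
    for i in range(1,n):
        if st[i,4]<amin: continue
        ys,xs=np.nonzero(l==i)
        P=np.array([ray(c,x,y,zs)[:2] for x,y in zip(xs,ys)])
        r=cv2.minAreaRect((P*1000).astype(np.float32));m=P.mean(0)
        C=np.cov(P.T);w,v=np.linalg.eigh(C);an=np.degrees(np.arctan2(v[1,1],v[0,1]))
        print(name,"px",ce[i].round(1),st[i,4],"mean",(m*1000).round(1),"eigL",np.sqrt(12*w[::-1]).round(4),"ang",an.round(1),"rect",np.round(r[0],1),np.round(r[1],1),round(r[2],1))
for c,n in((t,"top"),(s,"side")):
    im=c["image"].astype(int);mn=im.min(2);mx=im.max(2)
    hsv=cv2.cvtColor(c["image"],cv2.COLOR_BGR2HSV)
    print(n,im[100,300] if n=="side" else im[120,300])
    w=(mn>205); report(c,w,.021,n+" white",100)
    k=(mx<50); k2=np.zeros_like(k); 
    if n=="top":k2[170:240,295:365]=k[170:240,295:365]
    else:k2[180:250,290:385]=k[180:250,290:385]
    report(c,k2,.004,n+" mat",300)
    br=(hsv[...,1]>110)&(hsv[...,0]<20)&(hsv[...,2]>90)
    k2=np.zeros_like(k)
    if n=="top":k2[110:175,295:375]=br[110:175,295:375]
    else:k2[145:205,250:340]=br[145:205,250:340]
    report(c,k2,.008,n+" tray",300)
E
```

```text
top [166 165 165]
top white px [104.6 110.7] 453 mean [767.  753.9] eigL [0.0814 0.0715] ang 114.8 rect [769.1 752.3] [81.1 89.9] 29.6
top white px [391.1 112.2] 320 mean [ 760.7 -219.3] eigL [0.0619 0.0595] ang 79.2 rect [ 760.2 -218.6] [68.3 67.2] 58.1
top white px [252.9 161.2] 289 mean [592.5 249.1] eigL [0.0985 0.0334] ang 172.0 rect [592.9 249.2] [33.5 98.9] 82.0
top white px [404.9 174.7] 432 mean [ 545.7 -261.5] eigL [0.1372 0.0404] ang 175.8 rect [ 545.7 -262.1] [ 57.6 129.8] 87.2
top white px [219.5 192.6] 297 mean [486.6 359.2] eigL [0.0999 0.0329] ang -178.6 rect [487.2 359.2] [97.8 30.1] 1.1
top white px [269.5 207.8] 314 mean [435.6 192.1] eigL [0.1006 0.0347] ang 171.8 rect [435.9 192.1] [ 35.3 100.2] 81.9
top mat px [329.9 202.1] 1868 mean [455.2  -9.7] eigL [0.1524 0.1406] ang 179.8 rect [455.6  -9.7] [141.2 151.9] 87.0
top tray px [336.6 143.8] 2329 mean [654.6 -33.5] eigL [0.1882 0.1465] ang 95.6 rect [655.7 -33.7] [147.6 188.7] 5.9
side [134 142 148]
side white px [318.5 116.9] 227 mean [ 821.1 -284.5] eigL [0.0698 0.0676] ang 155.5 rect [ 821.  -284.5] [73.6 74.5
[... 627 characters left out ...]
8.3 277.8] 1103 mean [486.5 356.7] eigL [0.132  0.0656] ang -179.7 rect [489.7 356.6] [134.   66.4] 2.0
side white px [123.  314.5] 371 mean [552.5 567.1] eigL [0.3445 0.0063] ang 179.9 rect [564.8 567.2] [  7.4 338.6] 89.7
side white px [ 92.2 335.4] 424 mean [549.5 638.1] eigL [0.3372 0.0064] ang -180.0 rect [563.5 638.2] [  6.8 336.8] 90.0
side white px [ 54.1 349.7] 411 mean [571.5 709.5] eigL [0.3144 0.0063] ang 180.0 rect [579.9 709.4] [308.8   7.5] 0.0
side mat px [337.9 215.1] 1961 mean [449.6 -10.4] eigL [0.1546 0.141 ] ang 160.7 rect [454.3  -9.5] [145.5 156.8] 87.3
side tray px [295.6 175.4] 1984 mean [653.1 -32.7] eigL [0.185  0.1508] ang 94.2 rect [655.5 -36.6] [153.2 192.5] 5.7
```

View pics/crop.png

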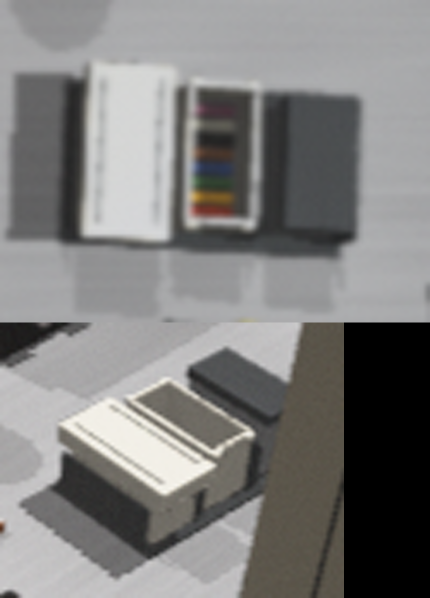

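The crop confirms the choice: an open white tub with coloured sticks, between the closed white tub and the dark tin. Its mouth centre in crop pixels is about (222,155), which is top image (426.7,176.0).

```bash
python3 - <<'E'
from h import *
t=cam("top");s=cam("side")
C=lambda x,y:(375+x/4.3,140+y/4.3)
for q in((188,80),(262,84),(258,230),(182,225),(222.5,155)): print("rim",ray(t,*C(*q),.068)[:2].round(4))
S=lambda x,y:(335+x/3.44,110+(y-322.5)/3.44)
for q in((165,378),(253,433),(217,458),(125,400)): print("side rim",ray(s,*S(*q),.068)[:2].round(4))
print("closed",ray(t,404.9,174.7,.0715)[:2],ray(s,374.4,145.3,.0715)[:2])
print("jar",ray(t,391,238,.07)[:2])
for n,c in(("top",t),("side",s)):
    for p in((.52,-.33,.068),): print(n,proj(c,p))
E
```

```text
rim [ 0.5915 -0.2976]
rim [ 0.5883 -0.3537]
rim [ 0.4773 -0.3474]
rim [ 0.4812 -0.2903]
rim [ 0.5342 -0.3222]
side rim [ 0.5888 -0.3517]
side rim [ 0.4785 -0.3444]
side rim [ 0.4772 -0.2924]
side rim [ 0.5908 -0.2981]
closed [ 0.53824472 -0.25060116] [ 0.5369083 -0.2516685]
jar [ 0.33472969 -0.20189208]
top [429.25980339 180.37738574]
side [395.13999239 138.1675936 ]
```

```bash
python3 -m inch '[130,120,0,32,60, 257,238,0,64,60, 257,238,0,64,60, 257,238,0,64,60, 257,238,0,64,60, 257,238,0,64,60, 257,238,0,64,60, 257,238,0,64,60, 257,238,0,64,60, 257,238,0,64,60]' 40
```

```text
t: 1.13
tool_pos: [0.4844, -0.315, 0.2186]
orientation: [-2.285, -2.155, -0.002]
force: [-0.7, -0.7, -0.4]
opening: 0.0562
gripper_force: 0.0
```

```bash
python3 -m inch '[0,0,-40,0,60, 0,0,-80,0,60, 0,0,-120,0,60, 0,0,-120,0,60, 0,0,-120,0,60]' && python3 - <<'E'
from h import *
t=cam("top");s=cam("side");st=robot.read_state();print(st["tool_pos"])
a=cv2.resize(t["image"][130:220,370:480],None,fx=4,fy=4,interpolation=cv2.INTER_CUBIC)
b=cv2.resize(s["image"][100:190,335:445],None,fx=4,fy=4,interpolation=cv2.INTER_CUBIC)
cv2.imwrite("pics/c2.png",cv2.resize(np.hstack([a,b]),None,fx=.9,fy=.9))
E
```

```text
t: 1.55
tool_pos: [0.4792, -0.3176, 0.0965]
orientation: [-2.296, -2.136, 0.002]
force: [0.2, -0.1, 1.0]
opening: 0.0559
gripper_force: 0.0
[ 0.48250603 -0.3198345   0.10140751]
```

View pics/c2.png

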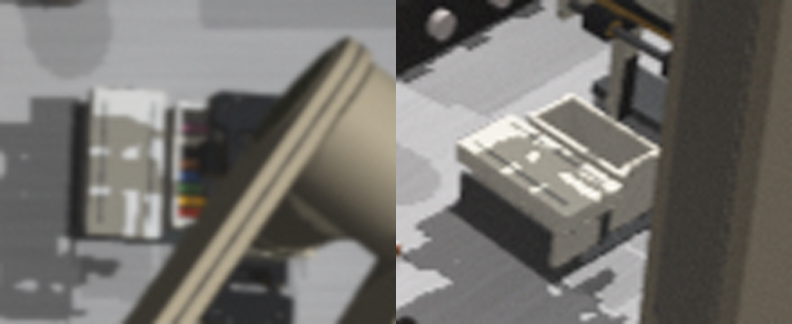

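The picture shows one finger over the tub's far side, with its tip at about side pixel (399,134). I'll check that against its predicted projection.

```bash
python3 - <<'E'
from h import *
s=cam("side");st=robot.read_state();p=st["tool_pos"];print(p,st["opening"])
for d in(.028,.045):
    for w in (-.0075,.0075):
        print(d,w,proj(s,p+np.array([d*.998+w*.06,-d*.06+w,0])).round(1))
# rim edge on the -y far long wall
print(proj(s,(.534+.03,-.3215-.029,.068)),proj(s,(.482,-.318,.068)), proj(s,(.482,-.2895,.068)))
E
```

```text
[ 0.48320414 -0.32019133  0.10227568] 0.05603909572423609
0.028 -0.0075 [398.7 130.4]
0.028 0.0075 [395.3 132.3]
0.045 -0.0075 [394.6 128. ]
0.045 0.0075 [391.2 129.8]
[388.62065623 129.54959572] [402.21426359 145.17117488] [396.22291025 149.0800886 ]
```

The prediction is (397,131), so the arm and cameras agree. Next I descend, pinch and lift.

```bash
python3 -m inch '[0,2,-20,0,60, 0,2,-40,0,60, 0,2,-55,0,60, 0,2,-66,0,60, 0,2,-66,0,60, 0,2,-66,0,0, 0,2,-66,0,0, 0,2,-66,0,0, 0,2,-66,0,0, 0,2,-66,0,0]' 40
```

```text
t: 2.53
tool_pos: [0.4822, -0.3168, 0.0336]
orientation: [2.297, 2.141, 0.0]
force: [0.6, 0.5, 0.1]
opening: 0.027
gripper_force: 0.0
```

```bash
python3 -m inch '[0,0,0,0,0, 0,0,0,0,0, 0,0,0,0,0, 0,0,0,0,0, 0,0,0,0,0, 0,0,0,0,0, 0,0,0,0,0]' 40
```

```text
t: 3.12
tool_pos: [0.482, -0.3164, 0.0329]
orientation: [2.297, 2.142, 0.0]
force: [1.8, -0.0, 0.8]
opening: 0.0039
gripper_force: 40.0
```

```bash
python3 -m inch '[0,0,10,0,0, 0,0,25,0,0, 0,0,45,0,0, 0,0,65,0,0, 0,0,85,0,0, 0,0,105,0,0, 0,0,120,0,0, 0,0,120,0,0, 0,0,120,0,0]'; python3 - <<'E'
from h import *
s=cam("side");st=robot.read_state();print(st["tool_pos"],st["force"],st["wrist_torque"])
b=cv2.resize(s["image"][60:190,310:440],None,fx=4,fy=4,interpolation=cv2.INTER_CUBIC)
cv2.imwrite("pics/c3.png",b)
E
```

```text
t: 3.87
tool_pos: [0.4818, -0.3166, 0.1534]
orientation: [2.297, 2.141, -0.0]
force: [-0.2, -0.4, -3.2]
opening: 0.0034
gripper_force: 40.0
[ 0.48113809 -0.31608801  0.1518964 ] [ 0.07036525 -0.41189414 -1.98223607] [-0.03970672  0.03340316 -0.01468305]
```

View pics/c3.png

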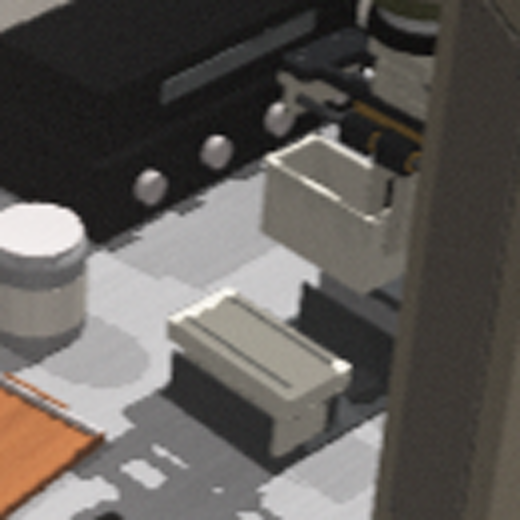

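The tub is pinched and hangs upright, about 120 mm above the caddy. Carrying it to the mat.

```bash
python3 -m inch '[-4,15,0,0,0, -10,40,0,0,0, -20,75,0,1,0, -30,110,0,2,0, -40,147,0,2,0, -50,184,0,3,0, -60,221,0,4,0, -68,256,0,4,0, -74,285,0,4,0, -79,306,0,4,0]' && python3 -m inch '[0,0,-15,0,0, 0,0,-40,0,0, 0,0,-65,0,0, 0,0,-88,0,0, 0,0,-104,0,0, 0,0,-112,0,0, 0,0,-114,0,0, 0,0,-116,0,0, 0,0,-116,0,0]'
```

```text
t: 4.75
tool_pos: [0.4005, -0.008, 0.1506]
orientation: [-2.218, -2.22, 0.003]
force: [0.6, -0.7, -1.5]
opening: 0.004
gripper_force: 40.0
t: 5.5
tool_pos: [0.4029, -0.0104, 0.0369]
orientation: [2.222, 2.221, 0.0]
force: [-0.1, 0.9, -1.1]
opening: 0.0036
gripper_force: 40.0
```

```bash
python3 -m inch '[0,0,-2,0,0, 0,0,-3,0,0, 0,0,-3,0,0, 0,0,-3,0,0]' && python3 -m inch '[0,0,0,0,20, 0,0,0,0,30, 0,0,0,0,40, 0,0,0,0,40, 0,0,0,0,40, 0,0,30,0,40, 0,0,70,0,40, 0,0,105,0,40, 0,0,105,0,40, 0,0,105,0,40]'
```

```text
t: 5.83
tool_pos: [0.403, -0.0104, 0.0341]
orientation: [2.221, 2.221, 0.001]
force: [-0.2, -0.4, -1.4]
opening: 0.0042
gripper_force: 40.0
t: 6.67
tool_pos: [0.4048, -0.0107, 0.1413]
orientation: [2.218, 2.218, 0.005]
force: [-0.1, 0.0, 0.2]
opening: 0.0372
gripper_force: 0.0
```

```bash
python3 -m inch '[26,0,0,45,100, 52,0,0,90,100, 52,0,0,90,100, 52,0,0,90,100, 52,0,0,90,100, 52,0,0,90,100, 52,0,0,90,100, 52,0,0,90,100, 52,0,0,90,100, 52,0,0,90,100]' 8 && python3 -m inch '[0,0,0,18,100, 0,0,0,18,100, 0,0,0,18,100, 0,0,0,18,100, 0,0,0,18,100]'
```

```text
t: 7.5
tool_pos: [0.4535, -0.0102, 0.1365]
orientation: [-0.492, -3.1, 0.0]
force: [0.4, 0.1, -0.9]
opening: 0.0921
gripper_force: 0.0
t: 7.92
tool_pos: [0.4538, -0.0102, 0.1372]
orientation: [-0.015, -3.139, -0.0]
force: [-0.9, -1.4, -0.6]
opening: 0.0928
gripper_force: 0.0
```

```bash
python3 - <<'E'
from h import *
st=robot.read_state();o=st["orientation"];print(st["tool_pos"],(2*np.degrees(np.arctan2(o[1],o[0]))-90)%180,st["q"])
s=cam("side");t=cam("top")
cv2.imwrite("pics/c4.png",np.hstack([cv2.resize(s["image"][150:260,260:400],None,fx=2.8,fy=2.8,interpolation=cv2.INTER_CUBIC),cv2.resize(t["image"][150:260,260:400],None,fx=2.8,fy=2.8,interpolation=cv2.INTER_CUBIC)]))
E
```

```text
[ 0.4537944  -0.01022853  0.13717197] 89.469798502559 [-1.35559476e-01 -2.19354530e-01  1.97774813e+00 -1.83153724e-05
  1.38551128e+00 -1.69709865e+00]
```

View pics/c4.png

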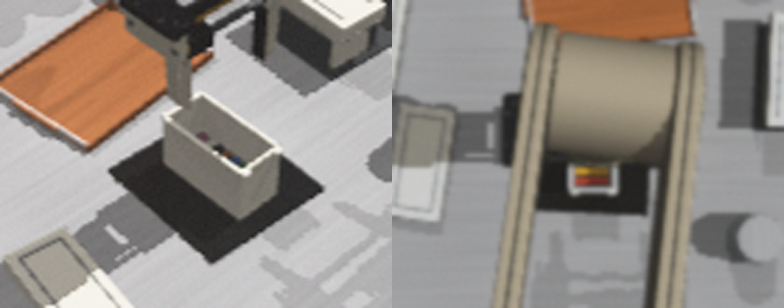

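The tub stands upright on the mat, its rim in crop corner pixels around (165,115), (278,150). Next I square it with a gentle squeeze so its y and yaw match the tool.

```bash
python3 -m inch '[0,0,-38,0,100, 0,0,-75,0,100, 0,0,-100,0,100, 0,0,-110,0,100, 0,0,-110,0,70, 0,0,-110,0,30, 0,0,-110,0,30, 0,0,-110,0,30, 0,0,-110,0,30, 0,0,-110,0,30]' 8; python3 -m inch '[0,0,0,0,30, 0,0,0,0,30, 0,0,0,0,30, 0,0,0,0,30]'; python3 -c "
from h import *
st=robot.read_state();o=st['orientation'];print(st['tool_pos'],(2*np.degrees(np.arctan2(o[1],o[0]))-90)%180)"
```

```text
t: 8.85
tool_pos: [0.4559, -0.0106, 0.03]
orientation: [0.011, 3.139, -0.001]
force: [0.6, -1.9, 1.9]
opening: 0.0577
gripper_force: 1.1
t: 9.18
tool_pos: [0.4558, -0.0107, 0.0298]
orientation: [0.011, 3.139, -0.001]
force: [-0.2, -1.5, 6.6]
opening: 0.055
gripper_force: 8.0
[ 0.45580144 -0.01069411  0.0297682 ] 89.60663023303982
```

```bash
python3 -m inch '[0,0,0,0,100, 0,0,0,0,100, 0,0,0,0,100, 0,0,40,0,100, 0,0,80,0,100, -5,40,80,-4,100, -10,80,80,-8,100, -15,120,80,-8,100, -20,160,80,-8,100, -20,202,80,-8,100]' 25 && python3 -m inch '[0,0,0,0,100, 0,0,-20,0,100, 0,0,-40,0,100, 0,0,-60,0,100, 0,0,-60,0,100, 0,0,-60,0,100]'; python3 - <<'E'
from h import *
st=robot.read_state();o=st["orientation"];print(st["tool_pos"],(2*np.degrees(np.arctan2(o[1],o[0]))-90)%180)
for n in("top","side"):
    c=cam(n);im=c["image"]
    q=proj(c,(.455,-.0107,.069)).astype(int);print(n,q)
    x0,y0=q[0]-35,q[1]-35
    m=(im[y0:y0+70,x0:x0+70].min(2)>150).astype(np.uint8)
    k,l,stt,ce=cv2.connectedComponentsWithStats(m)
    i=1+stt[1:,4].argmax();ys,xs=np.nonzero(l==i)
    P=np.array([ray(c,x+x0,y+y0,.069)[:2]*1000 for x,y in zip(xs,ys)],np.float32)
    print(stt[i],cv2.minAreaRect(P),P.min(0),P.max(0))
    cv2.imwrite(f"pics/d_{n}.png",im)
E
```

```text
t: 10.02
tool_pos: [0.4334, 0.1929, 0.1085]
orientation: [-0.231, -3.133, 0.0]
force: [1.3, -0.1, 0.3]
opening: 0.0931
gripper_force: 0.0
t: 10.52
tool_pos: [0.4332, 0.1907, 0.0475]
orientation: [-0.23, -3.13, 0.002]
force: [0.5, -0.2, 0.5]
opening: 0.0927
gripper_force: 0.0
[0.43319692 0.19073722 0.04746672] 81.60611690534301
top [330 200]
[   0    0   70   70 2227] ((459.4438781738281, -6.73345947265625), (223.88250732421875, 222.96803283691406), 89.87535095214844) [ 347.72186 -118.91697] [571.171   104.96501]
side [337 196]
[  12    0   58   52 1310] ((478.5662841796875, -55.46527099609375), (155.7568817138672, 207.72361755371094), 42.022457122802734) [ 354.79178 -126.08124] [591.42      18.577276]
```

```bash
python3 -m inch '[2,0,-20,0,100, 2,0,-35,0,100, 2,0,-42,0,100, 2,0,-42,0,100, 2,0,-42,0,60, 2,0,-42,0,50, 2,0,-42,0,50, 2,0,-42,0,50, 2,0,-42,0,50, 2,0,-42,0,50]' 25; python3 - <<'E'
from h import *
for n in("top","side"):
    c=cam(n);im=c["image"]
    q=proj(c,(.455,-.0107,.069)).astype(int)
    x0,y0=q[0]-30,q[1]-25
    w=im[y0:y0+50,x0:x0+60].min(2)
    for th in(180,200,215):
        ys,xs=np.nonzero(w>th)
        P=np.array([ray(c,x+x0,y+y0,.069)[:2]*1000 for x,y in zip(xs,ys)],np.float32)
        P=P[(abs(P[:,0]-455)<75)&(abs(P[:,1]+11)<42)]
        if len(P): print(n,th,len(P),P.min(0),P.max(0),P.mean(0))
st=robot.read_state();o=st["orientation"];print(st["tool_pos"],(2*np.degrees(np.arctan2(o[1],o[0]))-90)%180,st["opening"],st["gripper_force"])
E
```

```text
t: 11.45
tool_pos: [0.4373, 0.1915, 0.0074]
orientation: [0.23, 3.132, 0.001]
force: [-1.1, -0.2, 4.6]
opening: 0.066
gripper_force: 25.0
top 180 3 [505.54517  -34.009304] [505.65067     7.9815183] [505.58304  -18.935461]Traceback (most recent call last):
  File "<stdin>", line 10, in <module>
IndexError: too many indices for array: array is 1-dimensional, but 2 were indexed
```

```bash
python3 -m inch '[0,0,15,0,50, 0,0,50,0,50, 0,0,85,0,50, 0,-20,105,1,50, 5,-58,105,3,50, 10,-97,105,5,50, 15,-135,105,7,50, 18,-170,105,8,50, 19,-202,105,8,50, 19,-202,105,8,50]'; python3 -m inch '[0,0,0,0,50, 0,0,0,0,50, 0,0,0,0,50]'; python3 - <<'E'
from h import *
st=robot.read_state();o=st["orientation"];print(st["tool_pos"],(2*np.degrees(np.arctan2(o[1],o[0]))-90)%180,st["opening"],st["gripper_force"],st["force"])
s=cam("side");t=cam("top")
cv2.imwrite("pics/c5.png",cv2.resize(s["image"][140:260,260:400],None,fx=5,fy=5,interpolation=cv2.INTER_CUBIC))
E
```

```text
t: 12.33
tool_pos: [0.4557, -0.0155, 0.1117]
orientation: [0.017, 3.141, -0.003]
force: [0.7, 0.4, -1.3]
opening: 0.0659
gripper_force: 25.0
t: 12.58
tool_pos: [0.4555, -0.0096, 0.1114]
orientation: [-0.009, -3.141, -0.001]
force: [-0.2, -0.2, -0.0]
opening: 0.0658
gripper_force: 25.0
[ 0.45549073 -0.00962826  0.11142773] 89.66245003838173 0.06579029077154255 25.00004544854164 [-0.19115606 -0.18669436 -0.01700794]
```

View pics/c5.png

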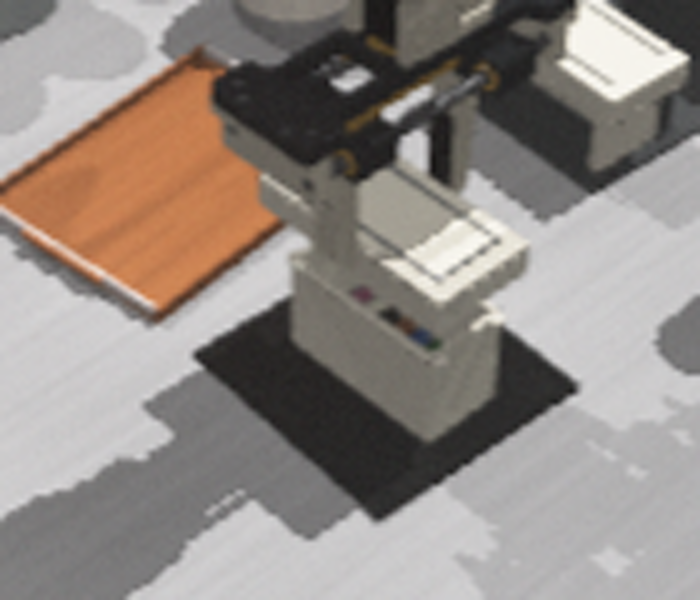

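The lid hangs level over the tub. Lid lower corners are at crop (438,303) and (527,272), tub base corners at (430,440) and (497,400). Casting those corners for a relative offset.

```bash
python3 - <<'E'
from h import *
s=cam("side")
f=lambda u,v,z:(ray(s,260+(u+.5)/5-.5,140+(v+.5)/5-.5,z)[:2]*1000).round(1)
z=.1114-.0074
print("lid bottom near corners",f(438,303,z),f(527,272,z),"top",f(438,263+16,z+.021),f(527,242,z+.021))
print("tub base near corners",f(430,440,.004),f(497,400,.004),f(293,335,.004))
print("expect lid near x 388.5, y 22/-44; tub 401, y 15/-37")
for p in((.3885,.0226,z),(.3885,-.0434,z),(.401,.0153,.004),(.401,-.0367,.004)): print(((proj(s,p)-[260,140])*5).round())
E
python3 -m inch '[0,-1,-15,0,50, 0,-1,-28,0,50, 0,-1,-33,0,50, 0,-1,-34,0,50, 0,-1,-34,0,50]'
```

```text
lid bottom near corners [403.6   6. ] [388.1 -44.1] top [401.2   9.8] [389.2 -43.1]
tub base near corners [401.4   8.3] [396.9 -39.8] [510.7   7.4]
expect lid near x 388.5, y 22/-44; tub 401, y 15/-37
[435. 332.]
[524. 270.]
[419. 445.]
[486. 397.]
t: 13.15
tool_pos: [0.4555, -0.0112, 0.0776]
orientation: [-0.009, -3.141, -0.0]
force: [0.3, 0.9, 0.1]
opening: 0.0659
gripper_force: 25.0
```

```bash
python3 -m inch '[0,0,-2,0,50, 0,0,-3,0,50, 0,0,-4,0,50, 0,0,-4,0,50]'
```

```text
t: 13.48
tool_pos: [0.4565, -0.0116, 0.0763]
orientation: [0.01, 3.14, -0.0]
force: [-10.1, 1.8, 18.5]
opening: 0.0655
gripper_force: 25.0
```

```bash
python3 -m inch '[0,0.5,2,0,50, -1.5,0.5,2,0,50, -3,0.5,2,0,50, -4.5,0.5,2,0,50]'; python3 -m inch '[1.5,0,0,0,50, 3,0,0,0,50, 4.5,0,0,0,50, 4.5,0,0,0,50]';python3 -m inch '[1.5,0,0,0,50, 3,0,0,0,50, 4,0,0,0,50, 4,0,0,0,50]'
```

```text
t: 13.82
tool_pos: [0.4521, -0.0113, 0.0763]
orientation: [0.011, 3.139, -0.0]
force: [2.6, 0.4, 3.1]
opening: 0.0655
gripper_force: 25.0
t: 14.15
tool_pos: [0.4551, -0.0113, 0.0763]
orientation: [-0.011, -3.14, 0.0]
force: [-8.6, 1.3, 14.0]
opening: 0.0659
gripper_force: 25.0
t: 14.48
tool_pos: [0.4592, -0.0114, 0.0763]
orientation: [-0.011, -3.14, 0.001]
force: [-6.5, -0.5, 13.5]
opening: 0.0661
gripper_force: 25.0
```

The lid stopped exactly 18 mm high over a ±4 mm sweep, so lid C looks wrong. I'll put it back, then check the tub.

```bash
python3 -m inch '[0,0,15,0,50, 0,0,35,0,50, -3,20,35,-2,50, -8,60,35,-4,50, -13,100,35,-6,50, -18,140,35,-8,50, -21,175,35,-8,50, -23,203,35,-8,50, -23,203,5,-8,50, -23,203,-35,-8,50]' && python3 -m inch '[0,0,-15,0,50, 0,0,-25,0,50, 0,0,-31,0,50, 0,0,-32,0,50, 0,0,-33,0,50, 0,0,-33,0,50]'
```

```text
t: 15.32
tool_pos: [0.4396, 0.1947, 0.0434]
orientation: [0.224, 3.126, 0.005]
force: [0.7, -0.1, -1.0]
opening: 0.0654
gripper_force: 25.0
t: 15.82
tool_pos: [0.4379, 0.192, 0.0089]
orientation: [0.23, 3.131, 0.001]
force: [-0.9, -0.4, -0.0]
opening: 0.0659
gripper_force: 25.0
```

Lowering the last 2 mm, releasing, rising, then measuring the tub.

```bash
python3 -m inch '[0,0,-1.5,0,50, 0,0,-2,0,80, 0,0,-2,0,100, 0,0,-2,0,100, 0,0,-2,0,100, 0,0,30,0,100, 0,0,70,0,100, 0,0,110,0,100, 0,0,110,0,100, 0,0,110,0,100]'; cat > tub.py <<'E'
from h import *
s=cam("side");im=s["image"]
# dark mat vs tub: along each column inside tub span find last bright->dark transition above mat bottom
g=im.max(2).astype(float)
cv2.imwrite("pics/s_full.png",im)
pts={"long":[], "short":[]}
def edge(col_pts, inside, outside):
    pass
def sample(p0,p1,n=41):
    # line in world on mat plane from p0(in tub) to p1(out on mat); find max gradient
    P=[proj(s,(p0[0]+(p1[0]-p0[0])*k/(n-1),p0[1]+(p1[1]-p0[1])*k/(n-1),.004)) for k in range(n)]
    P=np.array(P,np.float32).reshape(1,-1,2)
    v=cv2.remap(g.astype(np.float32),P,None,cv2.INTER_LINEAR)[0]
    v=cv2.GaussianBlur(v.reshape(1,-1),(0,0),2)[0]
    d=np.diff(v);k=d.argmin();return np.array(p0)+(np.array(p1)-p0)*(k+.5)/(n-1),v[0],v[-1]
L=[sample((x,0.0),(x,.04))for x in np.linspace(.415,.495,17)]
S=[sample((.412,y),(.380,y))for y in np.linspace(-.030,.008,9)]
a=np.array([l[0] for l in L])*1000;b=np.array([l[0] for l in S])*1000
print("long y",a[:,1].round(1),"fit",np.polyfit(a[:,0],a[:,1],1));print("short x",b[:,0].round(1))
print(np.median(a[:,1])-26,np.median(b[:,0])+54,[ (int(l[1]),int(l[2])) for l in L[::5]+S[::4]])
E
python3 tub.py
```

```text
t: 16.65
tool_pos: [0.4392, 0.1926, 0.1211]
orientation: [0.229, 3.127, 0.004]
force: [-1.2, 0.5, -0.4]
opening: 0.0931
gripper_force: 0.0
long y [11.5 11.5 11.5 11.5 11.5 11.5 11.5 11.5 11.5 11.5 11.5 10.5 11.5 11.5
 11.5 11.5 11.5] fit [-1.47058824e-03  1.21102941e+01]
short x [401.2 401.2 400.4 400.4 401.2 400.4 401.2 401.2 400.4]
-14.5 455.2 [(112, 40), (114, 40), (113, 39), (112, 40), (120, 45), (114, 45), (109, 46)]
```

```bash
cat > prof.py <<'E'
from h import *
for n in("top","side"):
    c=cam(n);g=c["image"].min(2).astype(np.float32)
    for z,xs in((.069,(.43,.455,.48)),):
        ys=np.arange(-.060,.0401,.003)
        V=[]
        for x in np.linspace(xs[0],xs[-1],9):
            P=np.array([proj(c,(x,y,z)) for y in ys],np.float32).reshape(1,-1,2)
            V.append(cv2.remap(g,P,None,cv2.INTER_LINEAR)[0])
        print(n,"y:v",[(int(round(y*1000)),int(v)) for y,v in zip(ys,np.median(V,0))])
    xs=np.arange(.385,.5251,.003);V=[]
    for y in np.linspace(-.022,0,6):
        P=np.array([proj(c,(x,y,.069)) for x in xs],np.float32).reshape(1,-1,2)
        V.append(cv2.remap(g,P,None,cv2.INTER_LINEAR)[0])
    print(n,"x:v",[(int(round(x*1000)),int(v)) for x,v in zip(xs,np.median(V,0))])
E
python3 prof.py
```

```text
top y:v [(-60, 35), (-57, 34), (-54, 34), (-51, 34), (-48, 35), (-45, 47), (-42, 85), (-39, 133), (-36, 145), (-33, 105), (-30, 63), (-27, 46), (-24, 42), (-21, 41), (-18, 42), (-15, 42), (-12, 42), (-9, 42), (-6, 45), (-3, 51), (0, 56), (3, 60), (6, 77), (9, 109), (12, 145), (15, 142), (18, 81), (21, 35), (24, 30), (27, 29), (30, 29), (33, 30), (36, 30), (39, 30)]
top x:v [(385, 33), (388, 33), (391, 34), (394, 42), (397, 76), (400, 132), (403, 153), (406, 96), (409, 44), (412, 39), (415, 40), (418, 38), (421, 36), (424, 36), (427, 38), (430, 40), (433, 44), (436, 46), (439, 44), (442, 42), (445, 43), (448, 45), (451, 46), (454, 40), (457, 43), (460, 43), (463, 37), (466, 33), (469, 36), (472, 51), (475, 69), (478, 76), (481, 69), (484, 56), (487, 49), (490, 50), (493, 50), (496, 55), (499, 60), (502, 103), (505, 152), (508, 122), (511, 68), (514, 39), (517, 33), (520, 35), (523, 52)]
side y:v [(-60, 196), (-57, 196), (-54, 195), (-51, 195), (-48, 196), (-45, 198), (-42, 212), (-39, 197), (-36, 135), (-33, 103), (-30, 100), (-27, 101), (-24, 101), (-21, 100), (-18, 101), (-15, 101), (-12, 100), (-9, 99), (-6, 98), (-3, 97), (0, 86), (3, 76), (6, 97), (9, 180), (12, 198), (15, 132), (18, 99), (21, 97), (24, 97), (27, 98), (30, 98), (33, 99), (36, 101), (39, 101)]
side x:v [(385, 103), (388, 102), (391, 104), (394, 104), (397, 112), (400, 160), (403, 201), (406, 142), (409, 102), (412, 101), (415, 102), (418, 102), (421, 101), (424, 102), (427, 102), (430, 101), (433, 101), (436, 100), (439, 102), (442, 101), (445, 100), (448, 101), (451, 100), (454, 99), (457, 99), (460, 98), (463, 97), (466, 97), (469, 98), (472, 99), (475, 99), (478, 98), (481, 98), (484, 99), (487, 99), (490, 101), (493, 103), (496, 103), (499, 106), (502, 120), (505, 168), (508, 204), (511, 166), (514, 107), (517, 90), (520, 85), (523, 55)]
```

Top and side views put the tub's y at about -13 mm, while the lid was tried at -11.3 mm, so that test is inconclusive. I'll square the tub again, lower and firmer.

```bash
python3 -m inch '[3,-35,0,2,100, 6,-75,0,4,100, 10,-115,0,6,100, 13,-155,0,8,100, 16,-190,0,8,100, 16,-205,0,8,100, 16,-205,-40,8,100, 16,-205,-80,8,100, 16,-205,-104,8,100, 16,-205,-108,8,100]' 15 && python3 -m inch '[0,0,0,0,100, 0,0,0,0,70, 0,0,0,0,65, 0,0,0,0,60, 0,0,0,0,55, 0,0,0,0,50, 0,0,0,0,50, 0,0,0,0,50, 0,0,0,0,50, 0,0,0,0,50]'; python3 -m inch '[0,0,0,0,50, 0,0,0,0,50, 0,0,0,0,50, 0,0,0,0,50, 0,0,0,0,50]'; python3 -c "
from h import *
st=robot.read_state();o=st['orientation'];print(st['tool_pos'],(2*np.degrees(np.arctan2(o[1],o[0]))-90)%180)"
```

```text
t: 17.63
tool_pos: [0.4482, -0.013, 0.0044]
orientation: [-0.012, -3.133, -0.001]
force: [-0.6, 0.7, 1.3]
opening: 0.0933
gripper_force: 0.3
t: 18.47
tool_pos: [0.453, -0.0132, 0.01]
orientation: [0.011, 3.141, -0.0]
force: [-0.4, -0.2, 3.1]
opening: 0.0551
gripper_force: 15.0
t: 18.88
tool_pos: [0.453, -0.0131, 0.0099]
orientation: [0.011, 3.141, -0.0]
force: [-0.2, -0.1, 4.9]
opening: 0.0553
gripper_force: 15.0
[ 0.45298633 -0.01314822  0.00994914] 89.61158122879797
```

```bash
python3 -m inch '[0,0,0,0,70, 0,0,0,0,90, 0,0,0,0,100, 0,0,0,0,100, 0,0,40,0,100, 0,0,80,0,100, 0,0,110,0,100, 15,30,110,-2,100, 35,65,110,-4,100, 52,97,110,-6,100]' && python3 -m inch '[17,32,0,-2,100, 35,65,0,-2,100, 52,97,0,-2,100, 70,130,0,-2,100, 88,164,0,-2,100, 88,164,-20,-2,100, 88,164,-50,-2,100, 88,164,-75,-2,100, 88,164,-75,-2,100, 88,164,-75,-2,100]'; python3 prof.py|cut -c1-900;  python3 -c "
from h import *
st=robot.read_state();o=st['orientation'];print(st['tool_pos'],(2*np.degrees(np.arctan2(o[1],o[0]))-90)%180)"
```

```text
t: 19.72
tool_pos: [0.5062, 0.0848, 0.1208]
orientation: [0.181, 3.134, 0.001]
force: [0.9, -0.6, 0.0]
opening: 0.0932
gripper_force: 0.0
t: 20.55
tool_pos: [0.5908, 0.2472, 0.0425]
orientation: [-0.23, -3.129, 0.003]
force: [0.5, -0.9, 0.2]
opening: 0.0931
gripper_force: 0.0
top y:v [(-60, 35), (-57, 36), (-54, 35), (-51, 35), (-48, 36), (-45, 49), (-42, 88), (-39, 136), (-36, 149), (-33, 108), (-30, 66), (-27, 48), (-24, 44), (-21, 44), (-18, 44), (-15, 43), (-12, 43), (-9, 44), (-6, 46), (-3, 52), (0, 57), (3, 62), (6, 79), (9, 111), (12, 149), (15, 144), (18, 83), (21, 36), (24, 31), (27, 30), (30, 31), (33, 30), (36, 30), (39, 30)]
top x:v [(385, 34), (388, 35), (391, 35), (394, 43), (397, 79), (400, 136), (403, 156), (406, 99), (409, 46), (412, 41), (415, 41), (418, 39), (421, 37), (424, 37), (427, 39), (430, 42), (433, 46), (436, 47), (439, 45), (442, 44), (445, 45), (448, 47), (451, 48), (454, 42), (457, 44), (460, 44), (463, 38), (466, 34), (469, 37), (472, 52), (475, 71), (478, 79), (481, 71), (484, 58), (487, 51), (490, 51), (493, 51), (496, 57), (499, 62), (502, 106), (50
[... 397 characters left out ...]
, 108), (24, 109), (27, 110), (30, 110), (33, 111), (36, 112), (39, 112)]
side x:v [(385, 115), (388, 112), (391, 115), (394, 116), (397, 123), (400, 174), (403, 218), (406, 156), (409, 114), (412, 113), (415, 112), (418, 113), (421, 112), (424, 111), (427, 112), (430, 112), (433, 112), (436, 111), (439, 111), (442, 112), (445, 112), (448, 111), (451, 111), (454, 110), (457, 109), (460, 109), (463, 109), (466, 110), (469, 110), (472, 110), (475, 109), (478, 109), (481, 110), (484, 110), (487, 111), (490, 113), (493, 116), (496, 116), (499, 118), (502, 135), (505, 190), (508, 229), (511, 220), (514, 214), (517, 211), (520, 203), (523, 189)]
[0.5936676  0.24795563 0.04639315] 81.59360098532886
```

The tub profile is unchanged, so it stands at about (454.7, -13.2) mm. Gripping lid B.

```bash
python3 -m inch '[0,0,-20,0,100, 0,0,-35,0,100, 0,0,-39,0,100, 0,0,-39,0,100, 0,0,-39,0,60, 0,0,-39,0,50, 0,0,-39,0,50, 0,0,-39,0,50, 0,0,-39,0,50, 0,0,-39,0,50]' 25;  python3 -c "
from h import *
st=robot.read_state();o=st['orientation'];print(st['tool_pos'],(2*np.degrees(np.arctan2(o[1],o[0]))-90)%180)"
```

```text
t: 21.48
tool_pos: [0.5932, 0.248, 0.0064]
orientation: [0.23, 3.132, 0.001]
force: [-0.4, 0.3, 3.4]
opening: 0.0658
gripper_force: 25.0
[0.59319248 0.2480184  0.00638213] 81.61297492796797
```

```bash
python3 -m inch '[0,0,15,0,50, 0,0,50,0,50, 0,0,85,0,50, -10,-18,104,1,50, -28,-53,104,3,50, -46,-88,104,5,50, -64,-123,104,7,50, -82,-158,104,8,50, -101,-193,104,8,50, -120,-227,104,8,50]' && python3 -m inch '[-12,-24,0,0,50, -18,-34,0,0,50, -18,-34,0,0,50, -18,-34,-15,0,50, -18,-34,-28,0,50, -18,-34,-31,0,50, -18,-34,-31,0,50, -18,-34,-31,0,50]';  python3 -c "
from h import *
st=robot.read_state();o=st['orientation'];print(st['tool_pos'],(2*np.degrees(np.arctan2(o[1],o[0]))-90)%180)"
```

```text
t: 22.32
tool_pos: [0.4717, 0.0194, 0.1106]
orientation: [0.01, 3.141, -0.0]
force: [1.3, -0.6, 0.3]
opening: 0.0657
gripper_force: 25.0
t: 22.98
tool_pos: [0.4551, -0.0124, 0.0791]
orientation: [-0.009, -3.141, -0.0]
force: [0.2, 0.1, -1.0]
opening: 0.0659
gripper_force: 25.0
[ 0.45508789 -0.01241508  0.0790728 ] 89.66439120392329
```

```bash
python3 -m inch '[0,-0.7,-2,0,50, 0,-0.7,-4,0,50, 0,-0.7,-5,0,50, 0,-0.7,-6,0,50, 0,-0.7,-6,0,50]'
```

```text
t: 23.4
tool_pos: [0.4546, -0.0139, 0.0725]
orientation: [-0.011, -3.141, -0.0]
force: [0.0, -0.6, -0.6]
opening: 0.0657
gripper_force: 25.0
```

Lid B goes below the rim with no resistance, so it is the one that fits. Pressing it home.

```bash
python3 -m inch '[0,0,-2,0,50, 0,0,-3,0,50, 0,0,-4,0,50, 0,0,-5,0,50, 0,0,-6,0,50]' 50; python3 -m inch '[0,0,-2,0,50, 0,0,-4,0,50, 0,0,-6,0,50, 0,0,-8,0,50, 0,0,-9,0,50, 0,0,-10,0,50, 0,0,-10,0,50]'
```

```text
t: 23.82
tool_pos: [0.4552, -0.0139, 0.0679]
orientation: [0.011, 3.141, -0.0]
force: [-5.1, 1.3, 15.6]
opening: 0.0656
gripper_force: 50.0
t: 24.4
tool_pos: [0.4564, -0.0141, 0.0608]
orientation: [0.01, 3.139, -0.001]
force: [-16.7, 1.8, 37.4]
opening: 0.0657
gripper_force: 50.0
```

```bash
python3 -m inch '[0,0,4,0,50, 0,0,4,0,70, 0,0,4,0,90, 0,0,4,0,100, 0,0,30,0,100, 0,0,50,0,60, 0,0,50,0,20, 0,0,50,0,0, 0,0,50,0,0, 0,0,50,0,0]' 20; python3 -m inch '[0,0,-15,0,0, 0,0,-22,0,0, 0,0,-26,0,0, 0,0,-29,0,0, 0,0,-29,0,0]'; python3 - <<'E'
from h import *
st=robot.read_state();o=st["orientation"];print(st["tool_pos"],(2*np.degrees(np.arctan2(o[1],o[0]))-90)%180,st["force"])
s=cam("side")
cv2.imwrite("pics/c6.png",cv2.resize(s["image"][140:260,260:400],None,fx=5,fy=5,interpolation=cv2.INTER_CUBIC))
E
```

```text
t: 25.23
tool_pos: [0.4537, -0.0137, 0.1052]
orientation: [-0.011, -3.139, -0.0]
force: [-0.2, 0.5, -0.1]
opening: 0.0572
gripper_force: 0.0
t: 25.65
tool_pos: [0.4553, -0.014, 0.0783]
orientation: [0.011, 3.141, -0.0]
force: [-1.6, -0.2, 7.1]
opening: 0.0242
gripper_force: 3.3
[ 0.45530746 -0.01398019  0.07831832] 89.61208846327074 [-1.62930141 -0.24807318  7.113769  ]
```

View pics/c6.png

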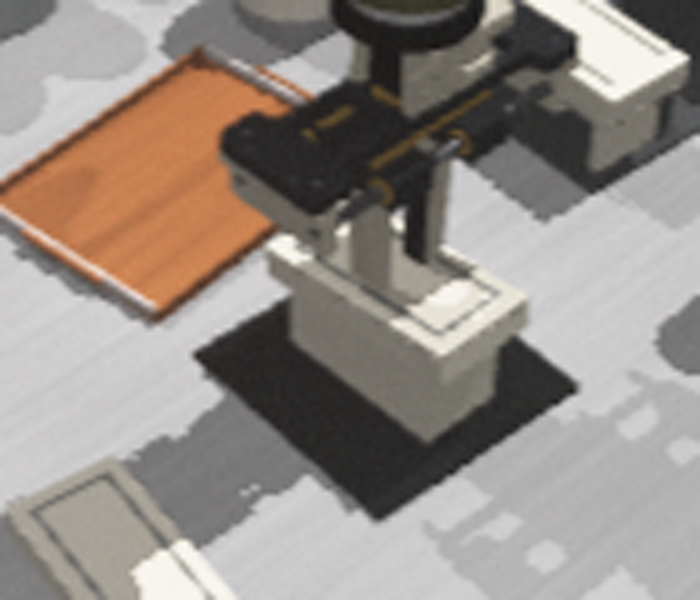

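The lid sits on the tub, roughly level, but not fully home: the tips touch its top at about 78 mm instead of 72. I'll press on the top.

```bash
python3 -m inch '[0,0,-1,0,26, 0,0,-2,0,26, 0,0,-3,0,26, 0,0,-4,0,26]'; python3 -m inch '[0,0,-1,0,26, 0,0,-2,0,26, 0,0,-3,0,26, 0,0,-3,0,26]'
```

```text
t: 26.03
tool_pos: [0.4548, -0.0139, 0.0737]
orientation: [0.011, 3.141, -0.0]
force: [0.1, -0.0, -0.1]
opening: 0.0239
gripper_force: 0.0
t: 26.37
tool_pos: [0.4545, -0.0138, 0.0722]
orientation: [-0.01, -3.141, -0.0]
force: [-10.7, 0.7, 23.1]
opening: 0.0244
gripper_force: 11.2
```

The lid snapped down: its top is at 72.2 mm under 23 N, which is home. Now I raise the hand, open it and take the lid's skirt at mid height to carry the closed tub.

```bash
python3 -m inch '[0,0,20,0,50, 0,0,35,0,100, 0,0,35,0,100, 0,0,35,0,100, 0,0,35,0,100, 0,0,35,0,100, 0,0,5,0,100, 0,0,-20,0,100, 0,0,-26,0,100, 0,0,-26,0,100]' 35; python3 -m inch '[0,0,0,0,60, 0,0,0,0,50, 0,0,0,0,50, 0,0,0,0,50, 0,0,0,0,50, 0,0,0,0,50, 0,0,0,0,50]' 35
```

```text
t: 27.2
tool_pos: [0.4517, -0.0135, 0.0416]
orientation: [-0.011, -3.135, -0.001]
force: [-0.5, 0.5, 0.8]
opening: 0.0862
gripper_force: 0.0
t: 27.78
tool_pos: [0.4557, -0.014, 0.0459]
orientation: [0.011, 3.139, -0.001]
force: [-1.1, 0.3, 6.4]
opening: 0.0659
gripper_force: 35.0
```

Lifting slowly and checking the load and a picture.

```bash
python3 -m inch '[0,0,3,0,50, 0,0,7,0,50, 0,0,14,0,50, 0,0,22,0,50, 0,0,30,0,50, 0,0,38,0,50, 0,0,44,0,50, 0,0,44,0,50, 0,0,44,0,50]'; python3 - <<'E'
from h import *
st=robot.read_state();print(st["tool_pos"],st["force"],st["wrist_torque"],st["opening"])
s=cam("side")
cv2.imwrite("pics/c7.png",cv2.resize(s["image"][120:240,260:400],None,fx=4,fy=4,interpolation=cv2.INTER_CUBIC))
E
```

```text
t: 28.53
tool_pos: [0.4552, -0.014, 0.0892]
orientation: [0.011, 3.14, -0.0]
force: [-0.1, -0.5, -3.0]
opening: 0.0658
gripper_force: 35.0
[ 0.45516862 -0.01395275  0.08924738] [-0.13566254 -0.50364266 -2.98499326] [ 0.07276124 -0.15275796 -0.03300426] 0.06583583969321857
```

View pics/c7.png

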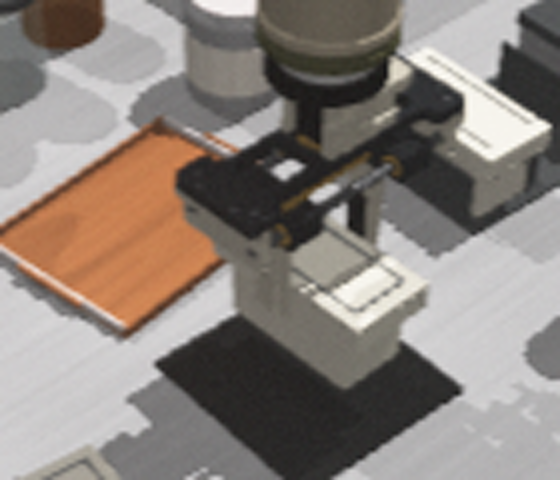

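Load is 3.0 N, so tub and lid are both lifted, and the picture shows them upright above the mat (crop centre about (330,330)). Carrying to the tray.

```bash
python3 -m inch '[8,-1,0,0,50, 24,-3,0,0,50, 48,-5,0,0,50, 76,-8,0,0,50, 104,-11,0,0,50, 132,-14,0,0,50, 160,-17,0,0,50, 182,-19,0,0,50, 195,-21,0,0,50, 200,-21,0,0,50]' && python3 -m inch '[0,0,0,0,50, 0,0,-8,0,50, 0,0,-18,0,50, 0,0,-28,0,50, 0,0,-36,0,50, 0,0,-41,0,50, 0,0,-43,0,50, 0,0,-44,0,50, 0,0,-44,0,50]'
```

```text
t: 29.42
tool_pos: [0.6564, -0.0353, 0.0873]
orientation: [-0.011, -3.141, 0.0]
force: [0.5, 0.1, -2.2]
opening: 0.0656
gripper_force: 35.0
t: 30.17
tool_pos: [0.6543, -0.0348, 0.0449]
orientation: [-0.011, -3.141, -0.0]
force: [-0.7, 0.4, -0.1]
opening: 0.0657
gripper_force: 35.0
```

```bash
python3 -m inch '[0,0,-0.5,0,50, 0,0,-0.5,0,60, 0,0,-0.5,0,80, 0,0,-0.5,0,100, 0,0,-0.5,0,100, 0,0,-0.5,0,100, 0,0,40,0,100, 0,0,80,0,100, 0,0,120,0,100, 0,0,120,0,100]' && python3 -m inch '[-35,-20,0,0,100, -70,-50,20,0,100, -105,-85,40,0,100, -140,-120,60,0,100, -160,-155,60,0,100, -170,-190,60,0,100, -180,-225,60,0,100, -180,-260,60,0,100, -180,-260,60,0,100]'; python3 - <<'E'
from h import *
s=cam("side");t=cam("top")
a=cv2.resize(s["image"][120:310,180:370],(560,560),interpolation=cv2.INTER_CUBIC)
b=cv2.resize(t["image"][110:220,200:280][:, :],(236,324)); b2=cv2.resize(t["image"][110:180,290:385],(236,174))
o=np.zeros((560,800,3),np.uint8);o[:,:560]=a;o[:324,562:798]=b;o[330:504,562:798]=b2
cv2.imwrite("pics/c8.png",o)
E
```

```text
t: 31.0
tool_pos: [0.6598, -0.0355, 0.1756]
orientation: [0.011, 3.127, -0.003]
force: [0.8, -0.5, 2.4]
opening: 0.093
gripper_force: 0.0
t: 31.75
tool_pos: [0.4731, -0.3003, 0.2251]
orientation: [0.017, 3.141, -0.005]
force: [0.5, -0.0, -0.1]
opening: 0.0931
gripper_force: 0.0
```

View pics/c8.png

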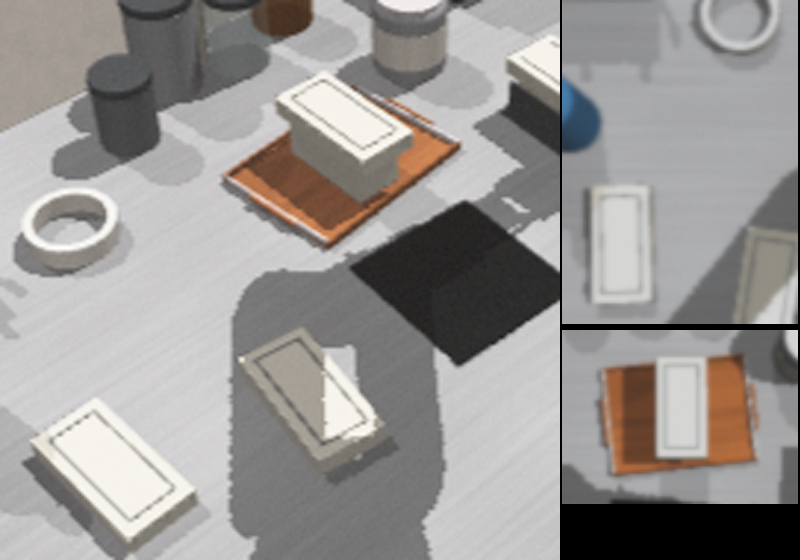

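The closed tub stands upright in the tray (side crop centre about (345,135)), and the other two lids lie flat, top up. I'll check the lid height by triangulation and then hand in.

```bash
python3 - <<'E'
from h import *
ms=[]
for n in("top","side"):
    c=cam(n);q=proj(c,(.655,-.035,.071)).astype(int);im=c["image"]
    m=np.zeros(im.shape[:2],np.uint8);m[q[1]-30:q[1]+30,q[0]-40:q[0]+40]=(im.min(2)>190)[q[1]-30:q[1]+30,q[0]-40:q[0]+40]
    k,l,st,ce=cv2.connectedComponentsWithStats(m);i=l[q[1],q[0]];ys,xs=np.nonzero(l==i);print(n,st[i])
    for z in(.071,.083):
        P=np.array([ray(c,x,y,z)[:2]*1000 for x,y in zip(xs,ys)],np.float32);r=cv2.minAreaRect(P);print(z,r,P.mean(0))
E
```

```text
top [332 125  12  32 383]
0.071 ((651.4451293945312, -33.42767333984375), (35.97588348388672, 102.85359954833984), 89.65194702148438) [651.44916 -33.40926]
0.083 ((648.675537109375, -32.80522155761719), (35.64396286010742, 101.90460205078125), 89.65194702148438) [648.6796   -32.786976]
side [272 128  48  46 742]
0.071 ((687.8441772460938, -55.81782531738281), (116.42741394042969, 220.47848510742188), 61.7019157409668) [670.3746   -47.475887]
0.083 ((675.781005859375, -46.03540802001953), (114.74408721923828, 217.29075622558594), 61.701904296875) [658.5638   -37.814075]
```

```bash
python3 - <<'E'
from h import *
c=cam("side");q=proj(c,(.655,-.035,.071)).astype(int);im=c["image"]
for th in(210,220,230):
    m=(im.min(2)>th).astype(np.uint8)
    k,l,st,ce=cv2.connectedComponentsWithStats(m);i=l[q[1],q[0]];ys,xs=np.nonzero(l==i);print(th,st[i])
    for z in(.071,.077,.083):
        P=np.array([ray(c,x,y,z)[:2]*1000 for x,y in zip(xs,ys)],np.float32);print(z,np.round(cv2.minAreaRect(P)[1],1),P.mean(0))
E
```

```text
210 [274 144  45  30 526]
0.071 [ 66.7 135.3] [652.21564 -36.12495]
0.077 [ 66.2 134.3] [646.4418   -31.376078]
0.083 [ 65.7 133.3] [640.6676   -26.627235]
220 [281 148  32  21 287]
0.071 [ 38.7 104. ] [652.1605   -36.839096]
0.077 [ 38.4 103.3] [646.3867   -32.085068]
0.083 [ 38.2 102.5] [640.61316  -27.331047]
230 [281 149  31  20 270]
0.071 [ 36.3 102.3] [653.00836  -37.113766]
0.077 [ 36.  101.5] [647.2282  -32.35777]
0.083 [ 35.7 100.8] [641.44867 -27.60176]
```

The two views agree at z = 71 mm (top x 651.4, side x 652.2), so the lid is home. Handing in.

```bash
python3 -c "
from plant import job
print(job.close_job())"
```

```text
the job is handed in; nothing more can be done
None
```

I handed the job in at about 32 s: lid 2 or 3 (the far-right one of the three, not numbered in the scene) snapped home, the closed tub stands upright in the middle of the tray, and the other two lids lie flat, top up; `close_job()` returned no verdict.

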